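# Free the child-safety catch of a display cupboard and open it for restocking

### The arm

A 6-joint arm with a two-finger parallel gripper is mounted at the origin on the work surface. World frame = base frame: x ahead of the robot, y to its left, z up, the work surface at z = 0. Lengths are in mm, angles in rad, forces in N, time in s.
With the tool pointing down it reaches from about 350 to 875 mm from the base axis. Payload 4.2 kg.
Tool frame: the origin (TCP) lies on the mounting face of the last link; the fingertips stand 173 mm ahead of it and the grasp point (between the pads) lies 155 mm ahead of it; z points along the fingers, y is the direction in which the jaws open and shut (so a half turn about z gives the same grasp; the last joint's range is limited). The gripper opens to 85 mm and grips with 20 to 120 N. Pads are 22 mm wide; open, the fingers measure 114 mm over their backs; the gripper's body (76 mm by 85 mm) begins 54 mm behind the grasp point. The pads swing forward as they close: fully open they stand 13 mm farther back than shut.
Start: joints at [1.379, 0.385, 0.008, 0, -1.194, -0.259], TCP at [272.27, 562.556, 404.712] pointing down, gripper open.
Joint ranges: [-3.14, 3.14], [-1.21, 2.06], [-1.07, 1.41], [-3.16, 2.05], [-2.99, -0.16], [-3.1, 3.1]. Speed limits (rad/s): [2.79, 2.79, 3.14, 3.14, 3.14, 3.14].

### API

Orientations are given as a unit quaternion [x, y, z, w].
In Python, from bench import arm gives the robot as it stands.
- The arm moves only by the shell command python3 -m jog 'ROWS' [OPENING]. ROWS is JSON, a list that holds one entry, the list of rows, each a list of 4 numbers: the shift along the tool's x, y, z in mm, then the turn about the tool's z in degrees. In form: [[[x, y, z, spin], ...]]. A call has exactly 5 rows; each row is the pose to reach, as a shift and turn from the pose measured when the call began, along the tool's axes at that moment; what a row does not reach only later rows make up. A row lasts 1/8 s, in which the tool goes at most 62.5 mm and 10.7 degrees, less where a joint would pass 70% of its speed; a pose out of reach is approached as far as the arm can. A call with a gripper value outside its range is refused whole. OPENING is the finger opening in mm, from 0 to 85.4, set as the call begins (- or left out, the last holds). The fingers move at their own pace and stop on an object; the grip force is fixed at half the most. Time passes only in rows, so rows that repeat a pose let the fingers close, or fill a call up. It gives the time, the measured TCP pose, the force and the opening at its end, in the units of the state.
- arm.read_state(): the state, without advancing time (a new reading comes with each control period).
- arm.get_image(name): name is "scene" or "top" or "wrist"; returns (picture, depth): 480x640x3 uint8, blue, green, red; 480x640 float32, mm along the optical axis (not along the pixel's ray), 0 where there is no reading.
- arm.camera_params(name): a dict with "mtx" (3x3 intrinsics, pixels), "R" (3x3) and "t" (3): a world point X has camera coordinates R X + t. Camera axes: x right, y down, z forward; pixel columns grow to the right and rows downward; lengths in mm; the calibration is good to about 2 mm. The wrist camera is an equidistant fisheye: a pixel r from the principal point sees the ray r / f radians off the axis. A picture is of the moment at which its call begins: read the wrist's pose just before it. camera_params takes no time and is no camera call; for the wrist camera it gives the pose at the moment of the call.
- arm.job_done(): hands the job in, once; it reports no verdict.
The state is a dict: "clock": time; "joints": joint angles; "joint_vel": joint speeds; "joint_efforts": joint torques, N m; "position": TCP position; "ee_rot": TCP orientation; "contact_force": force on the tool from outside, world axes, zero at the start; "wrist_torque": the same for the moment, N m; "gripper_width": finger opening in mm.
Only numpy, scipy, OpenCV 4.12 (cv2) and the standard library are available. Lean on these libraries where they do the work, as an engineer would, in place of code of your own. Each camera call takes 0.05 s, during which the arm holds its last target.

### The job

Take the release key out of its wooden block and push its rod down through the narrow gap behind the top of the cupboard's ajar door, gently pressing the sprung safety hook until it lets go, and with the hook held down draw the door towards you until it stands at least half open (45 degrees or more). Then stand the key back in its block, fully home, and leave it there. Never force the catch, and do not disturb the goods on the counter.

Things in the scene. Friction and masses are not known exactly. Their poses are not given: they have to be found in the camera images.
- cabinet: grey cupboard fixed to the counter, 200 deep (x) x 260 wide (y) x 200 mm tall, of 14 mm board. Origin: centre of its underside; -x is its front with the door (turned at most 0.2 rad from the world's -x), +y its hinge side. Black cartons inside. More than 18 N on any part of it, door and catch included, by key or gripper, counts as forcing the catch
- door (a joint): wooden door's angle (rad) about the upright hinge: 0 at the start, where the hook holds it 5 degrees ajar (play 0.01); grows to 1.6 as the free edge swings towards the cupboard's -x, clockwise from above. Unhooked it turns with light friction (0.1 N m or less), has no spring and stays where it is left. 45 degrees ajar is a reading of 0.70
- door_hinge (a point): point on the door's upright hinge axis, at the cupboard's front +y edge, in the plane of the door's back face, level with the cupboard's top (200 mm up). The door is 255 wide and 16 mm thick, its top level with the cupboard's top, with a small brass knob on its front
- latch_gap (a point): point in the narrow gap behind the door's top, level with door and cupboard tops, centred above the hook's thumb pad. It swings with the door: 200 mm from the hinge axis towards the free edge, 9 mm behind the door's back face. At the start the gap is 18 mm here, back face to cupboard's front edge. The pad is 26 mm along the door, 14 mm across the gap; press straight down
- hook_root (a point): where the white plastic hook is fixed to the door's back, 40 mm below the gap point, 200 mm from the hinge axis. Its arm reaches back into the cupboard and a tooth at its end catches behind a steel lip. It carries the thumb pad on a screw: the pad's top lies 10 to 34 mm below the level of the cupboard's top, different each time, and must be felt for
- lip (a point): lower edge of the steel lip under the cupboard's top that the hook's tooth catches behind, 35 mm below the top. The hook is sprung upward: from the pad's rest height it yields at 3 N, gains 0.6 N per mm, clears the lip after 8 mm (about 8 N) and meets a hard stop at 12 mm (about 10 N). Released, it springs back up
- key: release key, about 0.12 kg, upright in its block at the start: round steel rod 8 mm thick, 65 mm long; above it a square black flange 50 x 50 x 6 mm; on top a square black handle 22 x 22 x 42 mm (71 to 113 mm above the tip). Origin: the rod's tip, z up the rod; x, y normal to the handle's sides. Fingertips resting on the flange push it down without slipping
- key_tip (a point): centre of the lower end of the key's rod (the same point as the key's origin)
- holder: brown wooden block 70 x 70 x 80 mm tall, fixed to the counter, with a square upright hole 18 x 18 mm through its middle, mouth chamfered 3 mm. Origin: centre of its underside. The key stands in it rod down, flange flat on the block's top, tip 15 mm above the underside. It is left or right of the cupboard's front, the pepper mill on the other side
- mill: turned wooden pepper mill, 56 mm across, 130 mm tall; loose goods, to be left alone. Origin: centre of its underside
- bowl: white ceramic bowl, 110 mm across, 50 mm tall; loose goods, to be left alone. Origin: centre of its underside
- carton: black carton, 70 x 100 x 50 mm; loose goods, to be left alone. Origin: centre of its underside
- jar: green glass jar with a wooden cap, 70 mm across, 90 mm tall; loose goods, to be left alone. Origin: centre of its underside
- mug: white mug, 80 mm across, 90 mm tall; loose goods, to be left alone. Origin: centre of its underside
There are look-alikes about, which are no part of the job. What is shaped like the holder but red is not meant.

How it is judged:
By the outcome, as a careful person would: the job done as asked, in the order asked, and still so for the second after the job is handed in, with the robot touching nothing.
It also fails if it takes over 72 s, if anything falls off the work surface, if the arm or the gripper's body presses on something with over 40 N, if the wrist force passes 120 N, or if a joint passes its speed limit or range.

## Working session

There is one attempt and no reset: what is moved stays moved. The work goes in short steps, Python scripts to look and compute and a shell command to move; the robot and the scene stay as the last step left them, time stands still between calls to the robot, and variables do not carry over. Pictures are saved under pics/ and viewed, and the job is handed in when it is done.

```bash
ls; mkdir -p pics; python3 - <<'E'
from bench import arm
import cv2,numpy as np
print(arm.read_state())
for n in("scene","top","wrist"):
    p=arm.camera_params(n); im,d=arm.get_image(n)
    cv2.imwrite(f"pics/{n}0.png",im); np.savez(f"{n}0.npz",im=im,d=d,K=p["mtx"],R=p["R"],t=p["t"])
    print(n,p)
E
```

```text
pics
{'clock': 0.0, 'joints': array([ 1.37862514e+00,  3.85539393e-01,  6.60943346e-03, -5.47418976e-04,
       -1.19401975e+00, -2.58587090e-01]), 'joint_vel': array([-5.50599775e-05,  2.20203197e-04, -5.83850851e-04, -1.30484752e-03,
        1.19927855e-03,  9.75245963e-04]), 'joint_efforts': array([-1.02260365e-03, -3.92286301e+01,  1.88410091e+01,  4.18608338e+00,
       -4.43213081e-03, -1.63447368e-06]), 'position': array([272.15715716, 562.38667188, 403.61793834]), 'ee_rot': array([ 9.74686281e-01, -2.23574216e-01, -2.18513207e-04,  1.08454647e-03]), 'contact_force': array([-0.26583007, -0.42262763,  0.15981613]), 'wrist_torque': array([0.02180869, 0.00858413, 0.01863397]), 'gripper_width': 85.44237821320301}
scene {'mtx': array([[557.24140886,   0.        , 313.11218362],
       [  0.        , 557.24140886, 239.09956158],
       [  0.        ,   0.        ,   1.        ]]), 'R': array([[ 0.40162031,  0.91578983, -0.00548748],
       [ 0.60182338, -0.26843711, -0.75216364],
       [-0.69029685,  0.2987817 , -0.65895353]]), 't': array([-196.87378893, -221.96769255, 1802.71933771])}
top {'mtx': array([[467.30351013,   0.        , 314.06066649],
       [  0.        , 467.30351013, 242.37537635],
       [  0.        ,   0.        ,   1.        ]]), 'R': array([[ 0.02018237, -0.99972808, -0.01168053],
       [-0.98617788, -0.01798439, -0.16471111],
       [ 0.16445626,  0.01484334, -0.98627269]]), 't': array([  -4.20999505,  586.93740771, 1391.6728521 ])}
wrist {'mtx': array([[371.64829954,   0.        , 312.82514852],
       [  0.        , 371.64829954, 235.09449417],
       [  0.        ,   0.        ,   1.        ]]), 'R': array([[-0.4366343 , -0.89963797,  0.00141588],
       [-0.84914679,  0.4126475 ,  0.329654  ],
       [-0.29715351,  0.14273595, -0.94410076]]), 't': array([624.58500663, -44.091352  , 380.86126892])}
```

View pics/scene0.png

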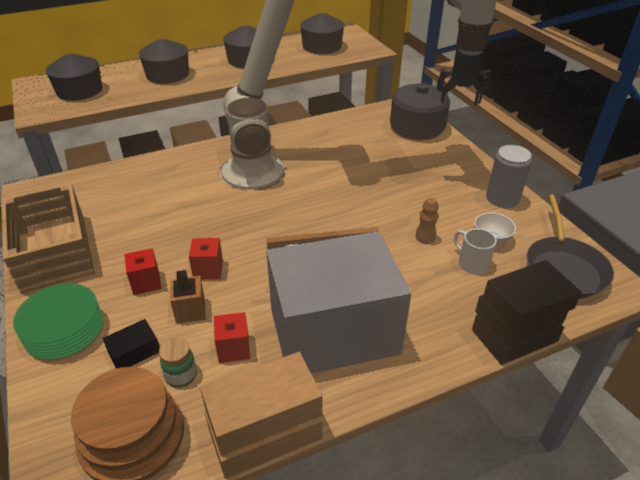

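View pics/top0.png

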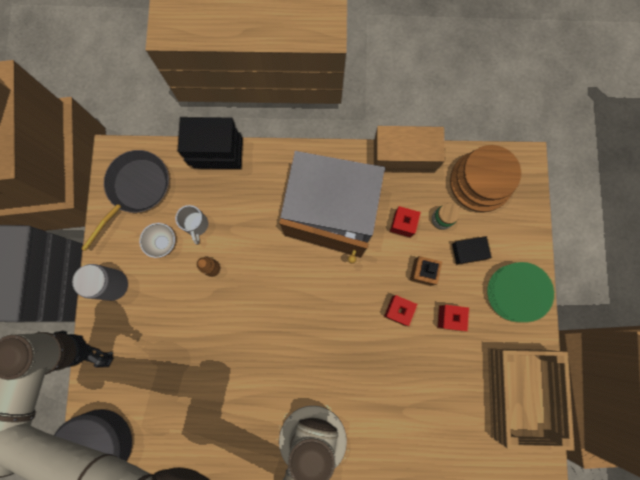

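View pics/wrist0.png

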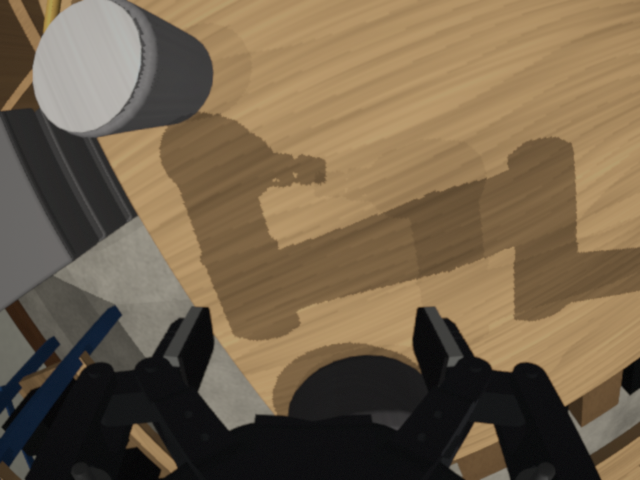

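```bash
cat > h.py <<'E'
import numpy as np,cv2
class V:
    def __init__(s,n):
        z=np.load(n); s.im,s.d,s.K,s.R,s.t=[z[k] for k in("im","d","K","R","t")]
    def cloud(s):
        v,u=np.mgrid[:480,:640]; z=s.d
        P=np.stack([(u-s.K[0,2])/s.K[0,0]*z,(v-s.K[1,2])/s.K[1,1]*z,z],-1)
        return (P-s.t)@s.R
    def plane(s,u,v,h):
        r=s.R.T@np.array([(u-s.K[0,2])/s.K[0,0],(v-s.K[1,2])/s.K[1,1],1]); c=-s.R.T@s.t
        return c+r*(h-c[2])/r[2]
    def proj(s,X):
        q=s.R@np.asarray(X,float)+s.t; return (s.K@(q/q[2]))[:2]
E
python3 - <<'E'
from h import *
T=V("top0.npz");S=V("scene0.npz")
def big(im,u0,v0,u1,v1,f,n): cv2.imwrite(n,cv2.resize(im[v0:v1,u0:u1],None,fx=f,fy=f,interpolation=cv2.INTER_CUBIC))
big(T.im,260,140,460,290,4,"pics/topcrop.png")
big(S.im,120,220,420,380,2.66,"pics/scenecrop.png")
C=T.cloud()
for u,v in[(320,300),(330,180),(300,160),(370,220),(430,262),(428,268),(428,280),(418,270),(404,213),(352,258)]: print(u,v,C[v,u].round(1))
# cabinet top mask
m=(abs(C[...,2]-200)<8)&(np.arange(640)[None]>260)&(np.arange(640)[None]<400)&(np.arange(480)[:,None]<260)
sat=cv2.cvtColor(T.im,cv2.COLOR_BGR2HSV)[...,1]
g=m&(sat<60); w=m&(sat>=60)
for k,nm in((g,"grey"),(w,"wood")):
    k=cv2.morphologyEx(k.astype(np.uint8),cv2.MORPH_OPEN,np.ones((2,2)))
    v,u=np.nonzero(k); P=np.array([T.plane(a,b,200)[:2] for a,b in zip(u,v)],np.float32)
    r=cv2.minAreaRect(P); print(nm,len(u),np.median(C[v,u,2]),r,cv2.boxPoints(r).round(1).tolist())
# black handle top, z~178
z=C[...,2]; U=np.arange(640)[None];W=np.arange(480)[:,None]
reg=(U>405)&(U<450)&(W>250)&(W<290)
for lo,hi,nm in((165,195,"handle"),(74,95,"flange/block")):
    k=reg&(z>lo)&(z<hi); v,u=np.nonzero(k); h=np.median(z[k]); P=np.array([T.plane(a,b,h)[:2] for a,b in zip(u,v)],np.float32)
    r=cv2.minAreaRect(P); print(nm,len(u),h,P.mean(0),r)
E
```

```text
320 300 [413.  -14.4  -0.8]
330 180 [741.1 -36.5 198.1]
300 160 [799.3  49.7 196.1]
370 220 [ 628.7 -149.6  194.1]
430 262 [ 527.6 -338.8   87.6]
428 268 [ 506.9 -327.   111.5]
428 280 [ 474.5 -332.8   83.2]
418 270 [ 504.  -304.5   80.1]
404 213 [ 677.7 -265.3   77.9]
352 258 [ 530.6 -105.1  122.7]
grey 6312 198.56669656257102 ((702.107177734375, -48.22734069824219), (258.96270751953125, 201.098876953125), 79.93643188476562) [[580.5, -158.10000610351562], [778.5, -193.3000030517578], [823.7000122070312, 61.70000076293945], [625.7000122070312, 96.80000305175781]]
wood 537 197.98794008168412 ((585.3267822265625, -24.088516235351562), (253.5569305419922, 17.302017211914062), 74.80033111572266) [[543.7000122070312, -144.1999969482422], [560.4000244140625, -148.6999969482422], [626.9000244140625, 96.0], [610.2000122070312, 100.5]]
  return _methods._mean(a, axis=axis, dtype=dtype,
  ret = ret.dtype.type(ret / rcount)
Traceback (most recent call last):
cv2.error: OpenCV(4.12.0) /io/opencv/modules/imgproc/src/convhull.cpp:143: error: (-215:Assertion failed) total >= 0 && (depth == CV_32F || depth == CV_32S) in function 'convexHull'
```

View pics/topcrop.png

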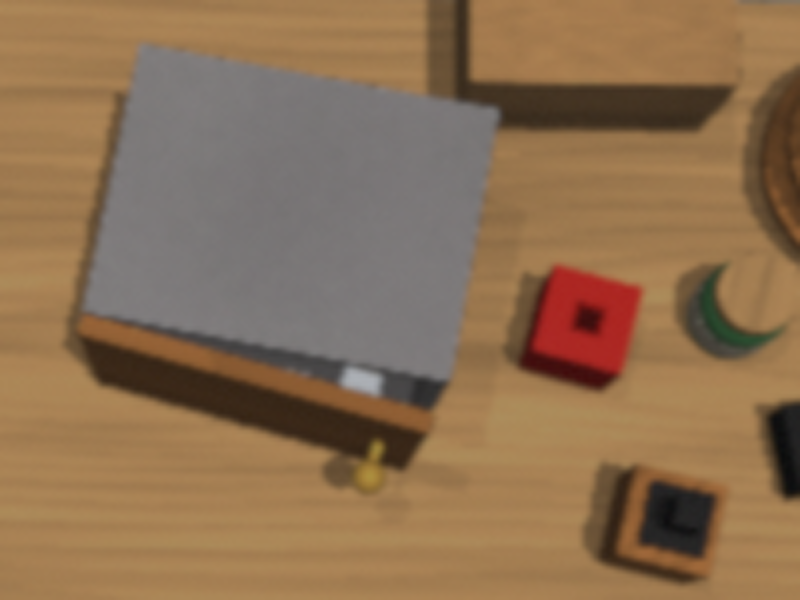

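View pics/scenecrop.png

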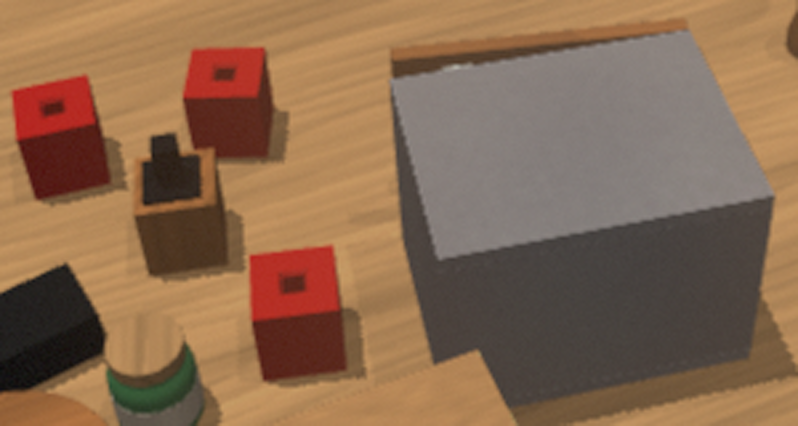

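```bash
python3 - <<'E'
from h import *
T=V("top0.npz");S=V("scene0.npz")
def rect(vw,reg,zl,zh,h,dark=None):
    C=vw.cloud(); z=C[...,2]; U=np.arange(640)[None];W=np.arange(480)[:,None]
    k=(U>reg[0])&(U<reg[2])&(W>reg[1])&(W<reg[3])
    if zl is not None:k=k&(z>zl)&(z<zh)
    g=vw.im.max(-1)
    if dark is not None:k=k&((g<50) if dark else (g>=50))
    v,u=np.nonzero(k); P=np.array([vw.plane(a,b,h)[:2] for a,b in zip(u,v)],np.float32)
    r=cv2.minAreaRect(P); print(len(u),np.median(z[k]).round(1),P.mean(0).round(1),r); return r
for vw,reg in((T,(405,250,450,292)),(S,(160,262,215,325))):
    print("vw"); rect(vw,reg,115,140,128); rect(vw,reg,74,95,83); rect(vw,reg,74,95,86,True);rect(vw,reg,70,95,80,False)
# white pad
hsv=cv2.cvtColor(T.im,cv2.COLOR_BGR2HSV); k=(hsv[...,1]<40)&(hsv[...,2]>150); k[:225]=0;k[250:]=0;k[:,:335]=0;k[:,365:]=0
v,u=np.nonzero(k); print("pad px",u.mean(),v.mean(),u.min(),u.max(),v.min(),v.max())
for h in(160,175,190): print(h,T.plane(u.mean(),v.mean(),h).round(1))
C=T.cloud(); print(C[v,u].round(0)[::6])
print(T.proj([583,-99.2,200]))
E
```

```text
vw
68 125.7 [ 505.3 -335.9] ((504.86553955078125, -335.76708984375), (23.44612693786621, 23.826759338378906), 77.73042297363281)
456 81.1 [ 504.3 -331.7] ((505.2644348144531, -333.477294921875), (70.46379089355469, 70.18108367919922), 76.30956268310547)
126 85.0 [ 503.9 -329.5] ((506.01708984375, -335.029296875), (42.79507827758789, 42.99647521972656), 76.86492156982422)
360 79.4 [ 504.4 -332.3] ((505.1289978027344, -333.72100830078125), (71.77233123779297, 70.9677734375), 76.74734497070312)
vw
109 126.7 [ 517.  -335.8] ((517.8990478515625, -335.32733154296875), (22.183774948120117, 36.92498779296875), 76.73999786376953)
614 82.1 [ 521.6 -332.8] ((558.4017333984375, -334.3065490722656), (80.0423812866211, 170.13900756835938), 88.14652252197266)
153 86.0 [ 515.2 -343.3] ((511.4941101074219, -336.0343933105469), (45.30030822753906, 49.1602783203125), 76.96460723876953)
507 80.5 [ 524.2 -329.7] ((555.5050048828125, -334.6280517578125), (81.47773742675781, 170.6837921142578), 88.14652252197266)
pad px 349.89473684210526 234.78947368421052 346 354 232 237
160 [592.1 -96.1 160. ]
175 [589.3 -95.2 175. ]
190 [586.5 -94.3 190. ]
[[ 594.  -86.  191.]
 [ 593.  -98.  185.]
 [ 589.  -97.  191.]
 [ 587.  -89.  184.]
 [ 587. -106.  188.]
 [ 584.  -98.  186.]
 [ 582. -101.  183.]]
[351.91171327 235.42742282]
```

```bash
cat > go.py <<'E'
import sys,numpy as np
from scipy.spatial.transform import Rotation as Ro
from bench import arm
# usage: go.py X Y Z [jaw yaw deg world] -> shift in tool axes
s=arm.read_state(); R=Ro.from_quat(s["ee_rot"]).as_matrix()
X=np.array([float(a) for a in sys.argv[1:4]])
print("t",s["clock"].round(2),"pos",s["position"].round(1),"F",s["contact_force"].round(1),"w",round(s["gripper_width"],1),"j",s["joints"].round(2),"jawyaw",np.degrees(np.arctan2(R[1,1],R[0,1])).round(1),"z",R[:,2].round(4))
print("shift",(R.T@(X-s["position"])).round(1))
if len(sys.argv)>4: print("spin",((np.degrees(np.arctan2(R[1,1],R[0,1]))-float(sys.argv[4])+90)%180-90).round(1))
E
python3 -m jog '[[[38.9,45.7,0,10],[77.8,91.4,0,20],[116.7,137.1,0,30],[155.6,182.8,0,40],[194.5,228.5,0,50]]]' ; python3 go.py 505 -334 400 -13.2
```

```text
clock: 0.78
position: [347.7, 270.0, 404.2]
ee_rot: [0.787, -0.617, 0.0, 0.001]
contact_force: [1.1, 0.3, 0.5]
gripper_width: 85.3Traceback (most recent call last):
  File "go.py", line 7, in <module>
    print("t",s["clock"].round(2),"pos",s["position"].round(1),"F",s["contact_force"].round(1),"w",round(s["gripper_width"],1),"j",s["joints"].round(2),"jawyaw",np.degrees(np.arctan2(R[1,1],R[0,1])).round(1),"z",R[:,2].round(4))
              ^^^^^^^^^^^^^^^^
AttributeError: 'float' object has no attribute 'round'
```

```bash
sed -i 's/s\["clock"\].round(2)/round(s["clock"],2)/' go.py; python3 go.py 495 -334 400 -13.2
```

```text
t 0.78 pos [347.7 270.  404.2] F [1.1 0.3 0.5] w 85.3 j [ 1.03  0.07 -0.42  0.   -1.09 -0.79] jawyaw -166.1 z [-6.0e-04 -1.6e-03 -1.0e+00]
shift [621.7   1.8   5.1]
spin 27.1
```

```bash
python3 -m jog '[[[60,0,0,5],[120,0,0,10],[180,0,0,15],[240,0,0,20],[300,0,0,27]]]' >/dev/null; python3 go.py 495 -334 400 -13.2
```

```text
t 1.4 pos [419.5 -23.2 404.9] F [ 0.8 -0.2  0. ] w 85.7 j [ 0.34  0.03 -0.46  0.   -1.09 -0.57] jawyaw 166.7 z [ 3.0e-04 -1.2e-03 -1.0e+00]
shift [ 285.  -145.1    5.3]
spin -0.1
```

```bash
python3 -c "
import numpy as np;z=np.load('wrist0.npz');print(-z['R'].T@z['t'])"
```

```text
[348.4494699  525.73198143 373.22196428]
```

```bash
python3 -m jog '[[[57,-29,0,0],[114,-58,0,0],[171,-87,0,0],[228,-116,0,0],[278,-145,0,0]]]' >/dev/null; python3 -m jog '[[[5,0,0,0],[5,0,0,0],[5,0,0,0],[5,0,0,0],[5,0,0,0]]]' >/dev/null;python3 go.py 505 -334 300 -13.2; python3 - <<'E'
from bench import arm
import cv2,numpy as np
p=arm.camera_params("wrist"); im,d=arm.get_image("wrist")
cv2.imwrite("pics/w1.png",im); np.savez("w1.npz",im=im,d=d,K=p["mtx"],R=p["R"],t=p["t"])
E
```

```text
t 2.65 pos [ 494.5 -330.4  405.6] F [ 0.2  0.4 -0.5] w 85.3 j [-0.32  0.33 -0.07  0.   -1.17  0.08] jawyaw 166.7 z [ 8.0e-04 -1.2e-03 -1.0e+00]
shift [  1.  -10.9 105.6]
spin -0.1
```

View pics/w1.png

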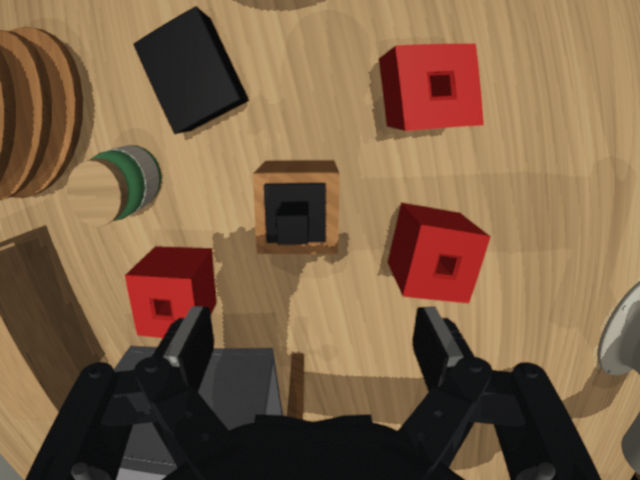

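```bash
cat >> h.py <<'E'
class W(V):
    def ray(s,u,v):
        x=np.array([u-s.K[0,2],v-s.K[1,2]])/s.K[0,0]; th=np.hypot(*x)
        return s.R.T@np.array([*(x/max(th,1e-9)*np.sin(th)),np.cos(th)])
    def plane(s,u,v,h):
        r=s.ray(u,v); c=-s.R.T@s.t; return c+r*(h-c[2])/r[2]
    def proj(s,X):
        q=s.R@np.asarray(X,float)+s.t; th=np.arctan2(np.hypot(q[0],q[1]),q[2]); n=q[:2]/np.hypot(q[0],q[1])
        return n*th*s.K[0,0]+[s.K[0,2],s.K[1,2]]
    def cloud(s):
        v,u=np.mgrid[:480,:640]; x=(u-s.K[0,2])/s.K[0,0];y=(v-s.K[1,2])/s.K[0,0];th=np.hypot(x,y)+1e-9
        k=np.tan(th)/th*s.d; return (np.stack([x*k,y*k,s.d],-1)-s.t)@s.R
E
python3 - <<'E'
from h import *
w=W("w1.npz")
c=cv2.resize(w.im[150:270,240:360],None,fx=5,fy=5,interpolation=cv2.INTER_CUBIC); c=cv2.convertScaleAbs(c,alpha=2,beta=30)
cv2.imwrite("pics/w1c.png",c)
C=w.cloud(); z=C[...,2]; U=np.arange(640)[None];Wv=np.arange(480)[:,None]
k0=(U>240)&(U<360)&(Wv>150)&(Wv<265); dark=w.im.max(-1)<55
for nm,k,h in(("handle",k0&(z>118)&(z<140),128),("flange",k0&dark&(z>82)&(z<100),86),("blocktop",k0&(z>73)&(z<100),80)):
    v,u=np.nonzero(k);P=np.array([w.plane(a,b,h)[:2] for a,b in zip(u,v)],np.float32);print(nm,len(u),np.median(z[k]),cv2.minAreaRect(P))
E
```

```text
handle 1046 128.15948045570718 ((507.6298828125, -337.68377685546875), (24.324899673461914, 22.278263092041016), 76.74700927734375)
flange 2257 86.34666691010936 ((508.3827209472656, -336.23602294921875), (49.11015701293945, 48.141841888427734), 76.77529907226562)
blocktop 5643 81.16962935196563 ((507.82281494140625, -334.60321044921875), (70.86500549316406, 69.48756408691406), 76.76805877685547)
```

View pics/w1c.png

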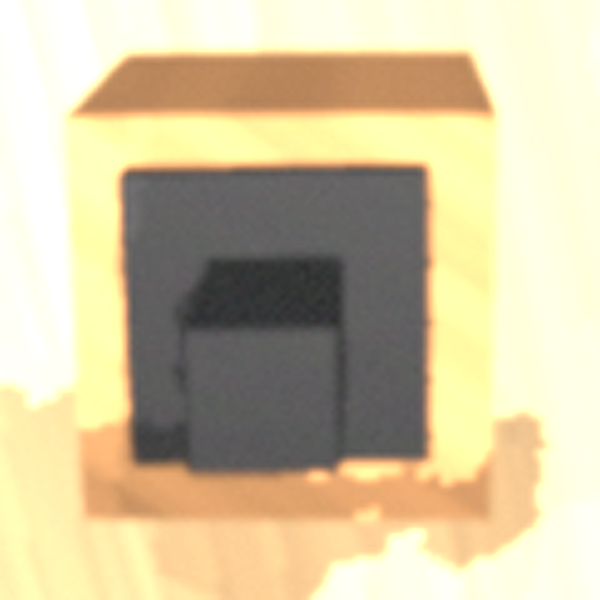

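```bash
python3 -m jog '[[[3,-3,30,0],[6,-6,60,0],[6,-12,85,0],[6,-13.7,95,0],[6,-13.7,95,0]]]' 42 >/dev/null; python3 go.py 508 -336 264 -13.2;
```

```text
t 3.33 pos [ 506.7 -339.5  310.3] F [-0.4 -0.6  1.4] w 41.9 j [-0.33  0.44 -0.16  0.   -0.97  0.09] jawyaw 166.7 z [-2.0e-04 -1.1e-03 -1.0e+00]
shift [-3.8 -0.5 46.3]
spin -0.1
```

```bash
python3 -m jog '[[[-2,-0.5,12,0],[-3.8,-0.5,22,0],[-3.8,-0.5,34,0],[-3.8,-0.5,44,0],[-3.8,-0.5,46,0]]]' >/dev/null; python3 go.py 508 -336 262 -13.2;python3 - <<'E'
from bench import arm
import cv2,numpy as np
p=arm.camera_params("wrist"); im,d=arm.get_image("wrist")
cv2.imwrite("pics/w2.png",im); np.savez("w2.npz",im=im,d=d,K=p["mtx"],R=p["R"],t=p["t"])
E
```

```text
t 3.95 pos [ 507.8 -336.   263.1] F [0.8 0.9 0.3] w 42.3 j [-0.32  0.49 -0.21  0.   -0.87  0.09] jawyaw 166.7 z [-2.e-03 -4.e-04 -1.e+00]
shift [-0.  -0.2  1.1]
spin -0.1
```

View pics/w2.png

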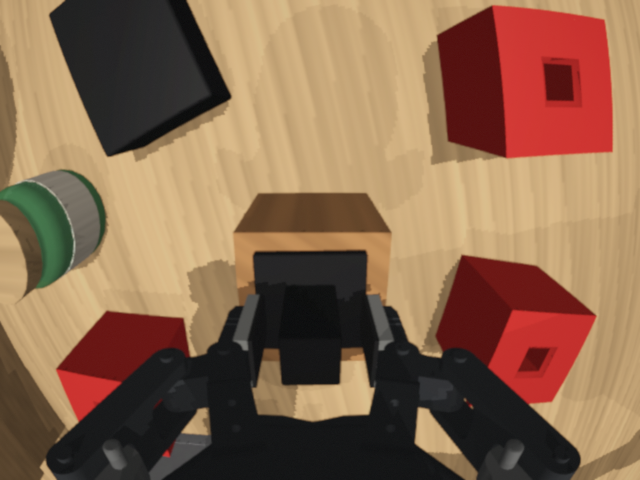

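The handle (310,335) sits midway between the pads (247 and 378), flange just beneath. I'll narrow the jaws and feel for the flange.

```bash
python3 -m jog '[[[0,0,-1,0],[0,0,-1,0],[0,0,-1,0],[0,0,-1,0],[0,0,-1,0]]]' 27; python3 -m jog '[[[0,0,1,0],[0,0,2,0],[0,0,3,0],[0,0,4,0],[0,0,4,0]]]'
```

```text
clock: 4.62
position: [508.0, -336.0, 264.5]
ee_rot: [-0.621, 0.784, 0.0, -0.001]
contact_force: [0.4, 0.1, 1.0]
gripper_width: 27.0
clock: 5.25
position: [507.9, -336.0, 260.3]
ee_rot: [-0.621, 0.784, 0.0, -0.001]
contact_force: [-0.1, 0.7, 0.3]
gripper_width: 27.1
```

```bash
python3 -m jog '[[[0,0,0.4,0],[0,0,0.8,0],[0,0,1.2,0],[0,0,1.6,0],[0,0,2,0]]]'; python3 -m jog '[[[0,0,0.4,0],[0,0,0.8,0],[0,0,1.2,0],[0,0,1.6,0],[0,0,2,0]]]'
```

```text
clock: 5.88
position: [507.9, -336.0, 259.3]
ee_rot: [-0.621, 0.784, 0.0, -0.001]
contact_force: [-1.9, 2.8, 6.7]
gripper_width: 27.0
clock: 6.5
position: [507.9, -335.9, 259.2]
ee_rot: [-0.621, 0.784, -0.0, -0.001]
contact_force: [-4.0, 4.0, 12.9]
gripper_width: 26.8
```

```bash
python3 -m jog '[[[0,0,-0.8,0],[0,0,-0.8,0],[0,0,-0.8,0],[0,0,-0.8,0],[0,0,-0.8,0]]]';python3 -m jog '[[[0,0,0,0],[0,0,0,0],[0,0,0,0],[0,0,0,0],[0,0,0,0]]]' 18; python3 go.py 508 -336 300 -13.2
```

```text
clock: 7.12
position: [507.9, -335.9, 259.8]
ee_rot: [-0.621, 0.784, -0.0, -0.001]
contact_force: [-0.5, 0.4, -0.2]
gripper_width: 27.2
clock: 7.75
position: [508.1, -335.9, 259.9]
ee_rot: [-0.621, 0.784, -0.0, -0.001]
contact_force: [0.7, 0.2, 0.8]
gripper_width: 21.5
t 7.75 pos [ 508.1 -335.9  259.9] F [0.7 0.2 0.8] w 21.5 j [-0.32  0.49 -0.22  0.   -0.86  0.09] jawyaw 166.8 z [-0.001  -0.0017 -1.    ]
shift [  0.2   0.1 -40.1]
spin -0.0
```

```bash
python3 -m jog '[[[0,0,-10,0],[0,0,-25,0],[0,0,-45,0],[0,0,-65,0],[0,0,-80,0]]]';python3 -m jog '[[[0,0,-35,0],[0,0,-70,0],[0,0,-105,0],[0,0,-130,0],[0,0,-130,0]]]'; python3 go.py 583 -99 470 -13.2;  python3 - <<'E'
from bench import arm
import cv2,numpy as np
for n in("wrist","scene","top"):
    p=arm.camera_params(n); im,d=arm.get_image(n)
    cv2.imwrite(f"pics/{n}3.png",im); np.savez(f"{n}3.npz",im=im,d=d,K=p["mtx"],R=p["R"],t=p["t"])
E
```

```text
clock: 8.38
position: [508.1, -335.8, 341.7]
ee_rot: [-0.621, 0.784, -0.001, -0.001]
contact_force: [0.2, 0.4, -1.6]
gripper_width: 21.6
clock: 9.0
position: [507.8, -335.5, 474.4]
ee_rot: [-0.621, 0.784, -0.003, 0.001]
contact_force: [0.0, 0.2, -2.4]
gripper_width: 20.9
t 9.0 pos [ 507.8 -335.5  474.4] F [ 0.   0.2 -2.4] w 20.9 j [-0.32  0.32  0.08  0.   -1.33  0.09] jawyaw 166.8 z [ 0.0052 -0.0041 -1.    ]
shift [-247.5  -19.2    3.8]
spin -0.0
```

View pics/wrist3.png

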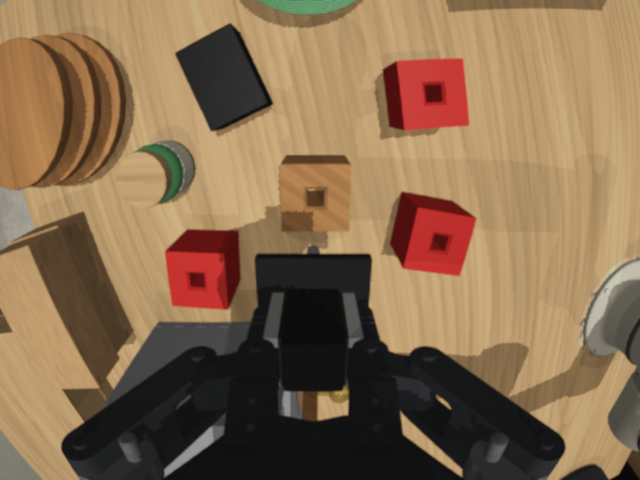

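View pics/scene3.png

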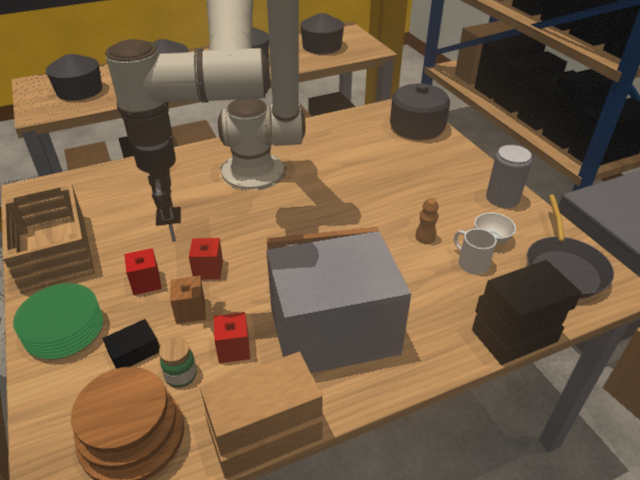

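```bash
python3 - <<'E'
from h import *
w=W("wrist3.npz");S=V("scene3.npz");T=V("top3.npz")
a=cv2.resize(w.im[170:270,270:360],None,fx=6,fy=6,interpolation=cv2.INTER_CUBIC)
b=cv2.resize(S.im[195:295,140:240],None,fx=6,fy=6,interpolation=cv2.INTER_CUBIC)[:,:260]
cv2.imwrite("pics/tip3.png",np.hstack([a,b]))
a=cv2.resize(T.im[215:285,330:450],None,fx=6,fy=6,interpolation=cv2.INTER_CUBIC)
cv2.imwrite("pics/top3c.png",a)
print("pred tip wrist",w.proj([507.8,-335.5,229.5]),"scene",S.proj([507.8,-335.5,229.5]),"hole wrist",w.proj([508,-336,80]))
E
```

```text
pred tip wrist [314.66245722 251.00528276] scene [173.21754692 239.59953386] hole wrist [314.46273509 195.79884656]
```

View pics/tip3.png

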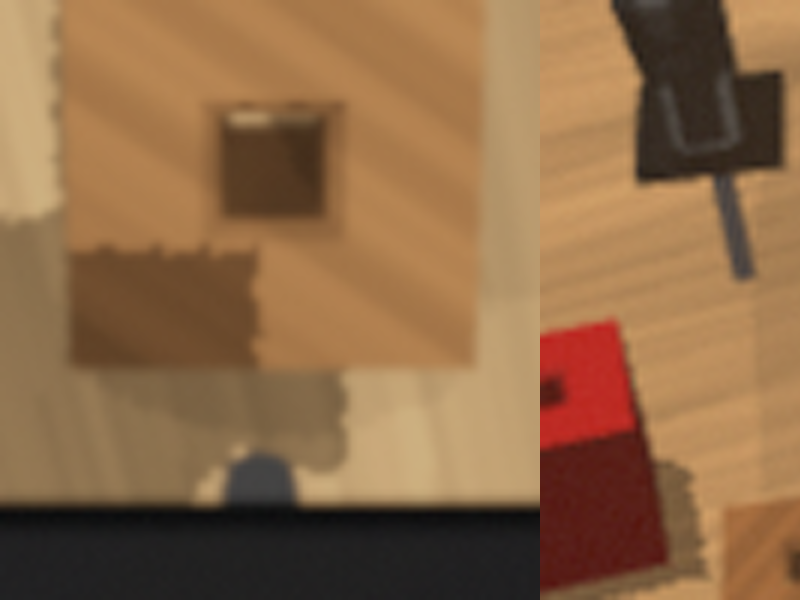

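View pics/top3c.png

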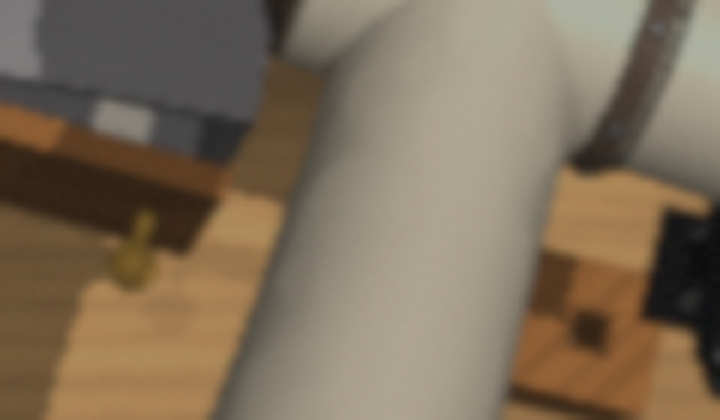

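```bash
python3 go.py 575 0 474 -13.2
```

```text
t 9.15 pos [ 507.7 -335.3  470.1] F [ 0.9 -0.5 -1.2] w 21.2 j [-0.32  0.32  0.08  0.   -1.33  0.09] jawyaw 166.8 z [-2.2e-03 -4.0e-04 -1.0e+00]
shift [-341.8   11.2   -4.2]
spin -0.0
```

```bash
python3 -m jog '[[[-45,1,-2,0],[-100,3,-4,0],[-160,5,-4,0],[-220,7,-4,0],[-280,9,-4,0]]]' >/dev/null; python3 -m jog '[[[-35,1,0,0],[-60,2,0,0],[-62,2,0,0],[-62,2,0,0],[-62,2,0,0]]]'; python3 go.py 586 -101 470 -13.2;  python3 - <<'E'
from bench import arm
import cv2,numpy as np
for n in("wrist",):
    p=arm.camera_params(n); im,d=arm.get_image(n)
    cv2.imwrite(f"pics/{n}4.png",im); np.savez(f"{n}4.npz",im=im,d=d,K=p["mtx"],R=p["R"],t=p["t"])
E
```

```text
clock: 10.4
position: [575.0, 1.2, 471.7]
ee_rot: [-0.62, 0.784, 0.002, -0.003]
contact_force: [1.2, 0.5, -1.1]
gripper_width: 21.4
t 10.4 pos [575.    1.2 471.7] F [ 1.2  0.5 -1.1] w 21.4 j [ 0.28  0.26 -0.   -0.   -1.31 -0.52] jawyaw 166.7 z [-6.1e-03 -9.0e-04 -1.0e+00]
shift [ 96.9 -34.2   1.7]
spin -0.1
```

View pics/wrist4.png

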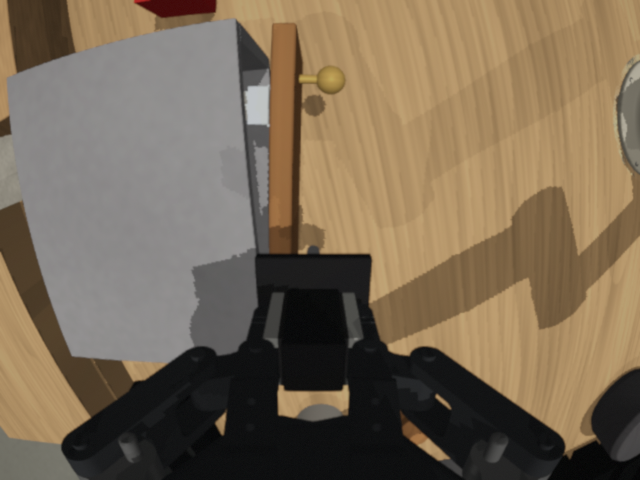

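```bash
python3 - <<'E'
from h import *
w=W("wrist4.npz")
cv2.imwrite("pics/w4c.png",cv2.resize(w.im[10:260,225:345],None,fx=2.4*1,fy=2.4,interpolation=cv2.INTER_CUBIC))
cv2.imwrite("pics/w4d.png",cv2.resize(w.im[15:135,225:345],None,fx=5,fy=5,interpolation=cv2.INTER_CUBIC))
hsv=cv2.cvtColor(w.im,cv2.COLOR_BGR2HSV)
for r in (35,60,90,105,120,150,180,210): print(r,[tuple(int(a) for a in hsv[r,c]) for c in range(262,306,3)])
E
```

```text
35 [(17, 107, 177), (17, 107, 174), (17, 106, 180), (17, 117, 157), (14, 149, 144), (14, 146, 150), (14, 147, 154), (15, 147, 153), (14, 146, 152), (15, 145, 151), (14, 145, 149), (14, 153, 117), (16, 121, 129), (17, 110, 162), (18, 110, 167)]
60 [(15, 9, 57), (0, 0, 56), (15, 72, 85), (15, 134, 131), (14, 146, 148), (14, 146, 152), (15, 148, 155), (14, 147, 154), (15, 147, 153), (14, 144, 152), (15, 147, 147), (14, 154, 93), (14, 155, 61), (15, 142, 77), (17, 108, 168)]
90 [(90, 5, 195), (90, 5, 195), (60, 3, 161), (14, 139, 134), (15, 146, 150), (15, 146, 154), (14, 145, 156), (14, 146, 154), (14, 146, 152), (14, 146, 152), (14, 148, 140), (14, 157, 65), (14, 158, 63), (16, 133, 92), (17, 109, 166)]
105 [(83, 5, 195), (83, 5, 195), (30, 5, 143), (14, 148, 138), (15, 147, 151), (15, 146, 155), (15, 146, 155), (14, 145, 153), (15, 147, 153), (15, 148, 152), (14, 148, 136), (14, 157, 65), (13, 155, 64), (16, 136, 86), (17, 117, 116)]
120 [(75, 5, 196), (80, 4, 195), (24, 9, 142), (14, 145, 141), (14, 145, 151), (14, 145, 155), (14, 146, 155), (15, 147, 153), (15, 147, 153), (15, 146, 152), (14, 149, 128), (13, 151, 64), (14, 151, 64), (17, 117, 137), (18, 107, 179)]
150 [(0, 2, 140), (0, 4, 139), (10, 37, 103), (15, 147, 144), (14, 147, 151), (15, 146, 154), (14, 145, 153), (15, 144, 152), (14, 146, 152), (14, 146, 150), (14, 153, 107), (14, 154, 63), (14, 150, 68), (17, 111, 166), (18, 103, 188)]
180 [(10, 6, 138), (0, 4, 139), (11, 41, 107), (15, 146, 143), (15, 147, 149), (14, 145, 153), (15, 145, 151), (15, 146, 150), (15, 146, 150), (14, 146, 145), (14, 156, 85), (14, 162, 63), (15, 142, 77), (18, 107, 171), (18, 104, 188)]
210 [(165, 5, 102), (0, 3, 85), (13, 78, 91), (14, 144, 152), (15, 145, 158), (15, 145, 160), (15, 147, 149), (14, 146, 148), (14, 146, 148), (14, 146, 141), (14, 159, 74), (15, 155, 64), (15, 136, 75), (16, 115, 122), (18, 104, 187)]
```

View pics/w4d.png

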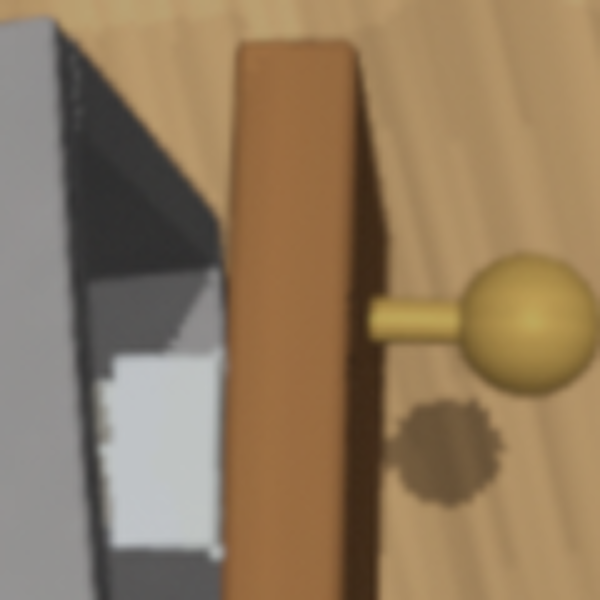

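```bash
python3 - <<'E'
from h import *
w=W("wrist4.npz"); p=lambda cx,cy,h=200: w.plane(225+cx/5,15+cy/5,h)
B=[p(238,41),p(234,150),p(228,300),p(223,560)]; B+= [w.plane(269,180,200),w.plane(269.3,210,200)]
A=[p(52,20),p(75,300),p(97,560),w.plane(258,250,200)]
for q in B:print("back",q.round(1))
for q in A:print("cab",q.round(1))
print("front corner",p(352,41))
BB=np.array(B)[:,:2]; c=BB.mean(0);u=np.linalg.svd(BB-c)[2][0]; u*=np.sign(u[1])*-1
print("dir",u,np.degrees(np.arctan2(u[1],u[0])),"resid",((BB-c)@np.array([-u[1],u[0]])).round(1))
n=np.array([-u[1],u[0]]); fe=B[0][:2]
hinge=fe-255*u; g=hinge+200*u+9*n; print("n",n,"hinge",hinge,"gap",g)
AA=np.array(A)[:,:2];
# gap width at g
d=AA[-1]-AA[0];d/=np.hypot(*d); nn=np.array([d[1],-d[0]]); print("cab dir",np.degrees(np.arctan2(*-d[::-1])),"dist g->cab",(AA.mean(0)-g)@nn)
for h in(166,178,190):
    cs=[p(x,y,h)[:2] for x,y in((112,355),(222,352),(222,548),(112,548))]
    print(h,np.mean(cs,0).round(1),np.hypot(*(cs[0]-cs[1])).round(1),np.hypot(*(cs[1]-cs[2])).round(1))
C=w.cloud(); print("pad depth z",np.median(C[90:122,250:268,2]),"door top z",np.median(C[40:200,276:284,2]),"cab",np.median(C[60:150,180:225,2]))
E
```

```text
back [ 564.8 -143.8  200. ]
back [ 568.7 -129.5  200. ]
back [ 574.1 -110.3  200. ]
back [582.9 -77.5 200. ]
back [592.1 -43.6 200. ]
back [597.3 -23.7 200. ]
cab [ 587.3 -153.6  200. ]
cab [ 593.1 -115.7  200. ]
cab [598.8 -81.7 200. ]
cab [612.8   2.4 200. ]
front corner [ 550.83410528 -140.02694294  200.        ]
dir [-0.26148201 -0.96520835] -105.15801770005797 resid [-0.1 -0.1  0.1  0.   0.1 -0.1]
n [ 0.96520835 -0.26148201] hinge [631.51887216 102.35397881] gap [587.90934482 -93.04102912]
cab dir -99.30407443029782 dist g->cab 9.032974411035175
166 [590.9 -94.9] 16.2 29.2
178 [589.3 -94.3] 15.5 27.9
190 [587.8 -93.7] 14.8 26.6
pad depth z 187.99227208461198 door top z 200.2333961188006 cab 200.2447933833435
```

```bash
python3 go.py 587.5 -95.5 458 -13.2
```

```text
t 10.45 pos [575.    1.1 471.9] F [-0.4  0.2 -0.8] w 21.6 j [ 0.28  0.26 -0.   -0.   -1.31 -0.52] jawyaw 166.7 z [-5.7e-03 -8.0e-04 -1.0e+00]
shift [ 91.1 -34.5  13.9]
spin -0.1
```

```bash
python3 -m jog '[[[25,-10,0,0],[50,-20,0,0],[75,-28,3,0],[91,-34.5,8,0],[91,-34.5,12,0]]]'>/dev/null; python3 -m jog '[[[0,0,0,0],[0,0,0,0],[0,0,0,0],[0,0,0,0],[0,0,0,0]]]'>/dev/null
cat > tip.py <<'E'
import sys,numpy as np
from scipy.spatial.transform import Rotation as Ro
from bench import arm
# tip target X Y Z -> tool shift
s=arm.read_state(); R=Ro.from_quat(s["ee_rot"]).as_matrix(); tip=s["position"]+R@[0,0,244.9]
X=np.array([float(a) for a in sys.argv[1:4]])
print("t",round(s["clock"],2),"tip",tip.round(1),"F",s["contact_force"].round(1),"w",round(s["gripper_width"],1),"tilt",R[:2,2].round(4),"jaw",np.degrees(np.arctan2(R[1,1],R[0,1])).round(1),"shift",(R.T@(X-tip)).round(1))
E
python3 tip.py 587.5 -95.5 205;python3 - <<'E'
from bench import arm
import cv2,numpy as np
for n in("wrist","scene"):
    p=arm.camera_params(n); im,d=arm.get_image(n)
    cv2.imwrite(f"pics/{n}5.png",im); np.savez(f"{n}5.npz",im=im,d=d,K=p["mtx"],R=p["R"],t=p["t"])
    if n=="scene": cv2.imwrite(f"pics/{n}5c.png",cv2.resize(im[140:300,230:400],None,fx=4,fy=3.7,interpolation=cv2.INTER_CUBIC))
E
```

```text
t 11.7 tip [585.9 -96.7 214.5] F [-0.1  0.6 -1.9] w 21.2 tilt [-0.0061 -0.0007] jaw 166.6 shift [-1.5 -1.3  9.4]
```

View pics/wrist5.png

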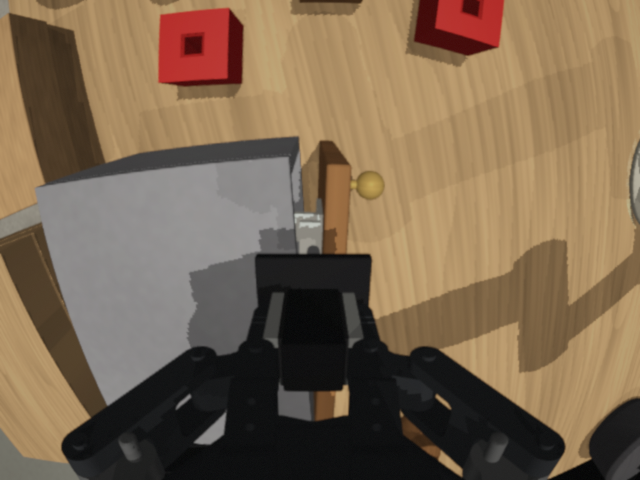

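View pics/scene5c.png

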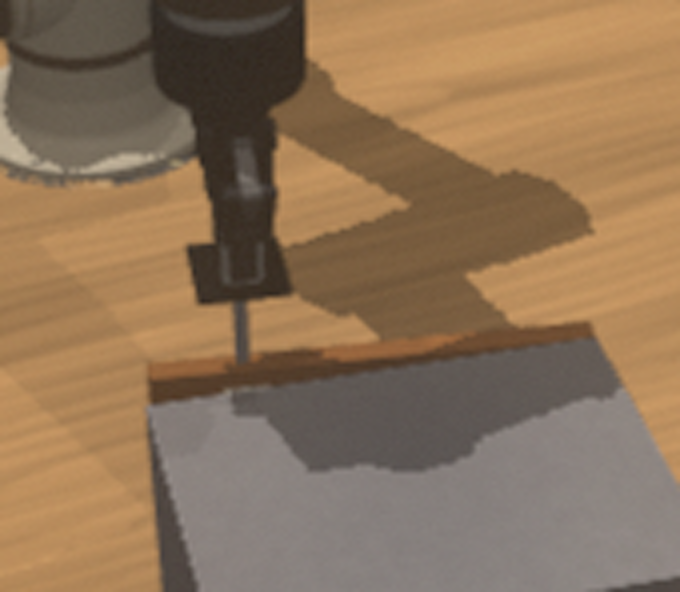

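```bash
python3 - <<'E'
from h import *
w=W("wrist5.npz")
cv2.imwrite("pics/w5c.png",cv2.resize(w.im[130:260,275:375],None,fx=6,fy=4.6,interpolation=cv2.INTER_CUBIC))
print(w.proj([587.5,-95.5,200]),w.proj([587.5,-95.5,188]))
E
```

```text
[310.30388758 244.05443139] [310.30392597 237.9446791 ]
```

View pics/w5c.png

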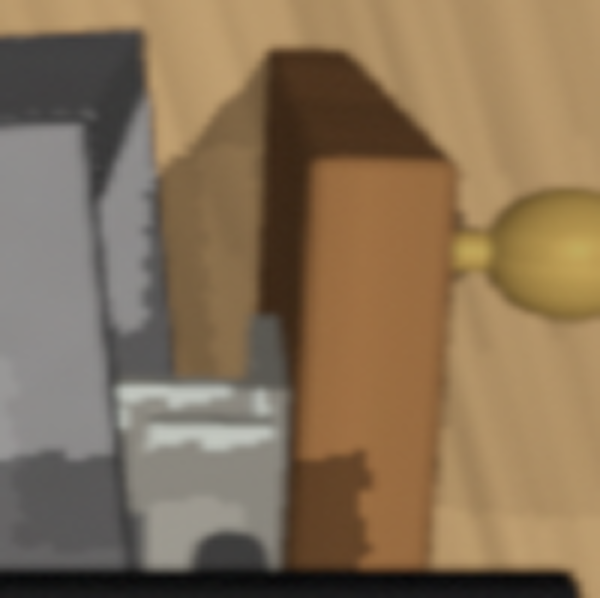

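```bash
python3 - <<'E'
from h import *
w=W("wrist5.npz"); p=lambda cx,cy,h=200: w.plane(275+cx/6,130+cy/4.6,h)[:2]
B=np.array([p(310,158),p(303,300),p(296,440),p(288,560)]);A=np.array([p(85,125),p(103,300),p(117,440),p(130,560)])
c=B.mean(0);u=np.linalg.svd(B-c)[2][0];u*=-np.sign(u[1]);n=np.array([-u[1],u[0]])
print(B.round(1),"dir",np.degrees(np.arctan2(u[1],u[0])),((B-c)@n).round(1)); h=B[0]-255*u; g=h+200*u+9*n; print("hinge",h,"gap",g)
tip=np.array([585.9,-96.7]); print("tip: along",(tip-h)@u,"behind",(tip-B[0])@n)
d=A[-1]-A[0];d/=np.hypot(*d);nn=np.array([d[1],-d[0]]);print(A.round(1),"cab from g",(A.mean(0)-g)@nn,"from tip",(A.mean(0)-tip)@nn)
for x,y in((120,423),(288,423)):
    q=p(x,y,188);print("pad end",q,(q-h)@u,(q-h)@n)
print("tip ray",p(230,560,214.5))
E
```

```text
[[ 565.3 -144.3]
 [ 570.4 -125.2]
 [ 575.7 -105.7]
 [ 580.6  -88.2]] dir -105.2457435894485 [ 0.  -0.  -0.1  0.1]
hinge [632.35213056 101.7632992 ] gap [588.44348406 -93.56470893]
tip: along 203.69378373478995 behind 7.370483823509993
[[ 586.8 -154.1]
 [ 590.9 -130.2]
 [ 594.5 -110.3]
 [ 597.6  -92.3]] cab from g 8.772880391605469 from tip 10.737995877611302
pad end [ 594.88999958 -109.134487  ] 213.32665594325587 19.31386409495223
pad end [ 576.41838452 -104.66598482] 213.87270180653755 0.317287868322125
tip ray [585.59457396 -95.37635251]
```

```bash
python3 tip.py 588 -95 203; python3 -m jog '[[[-1,-1,2,0],[-2,-2,4,0],[-2,-2,6,0],[-2,-2,8,0],[-2,-2,9,0]]]'>/dev/null;  python3 tip.py 588 -95 195
```

```text
t 11.8 tip [585.9 -96.8 214.4] F [-0.5  0.5 -1.6] w 21.5 tilt [-0.0063 -0.0007] jaw 166.6 shift [-2.2 -1.7 11.4]
t 12.43 tip [588.2 -95.3 205.2] F [ 0.3 -0.4 -0.7] w 21.5 tilt [-0.0065 -0.0007] jaw 166.6 shift [-0.3  0.2 10.2]
```

```bash
python3 -m jog '[[[0,0,2,0],[0,0,4,0],[0,0,6,0],[0,0,8,0],[0,0,9,0]]]'>/dev/null;  python3 tip.py 588 -95 195; python3 -m jog '[[[0,0,0.6,0],[0,0,1.2,0],[0,0,1.8,0],[0,0,2.4,0],[0,0,3,0]]]'>/dev/null;  python3 tip.py 588 -95 195;python3 -m jog '[[[0,0,0.6,0],[0,0,1.2,0],[0,0,1.8,0],[0,0,2.4,0],[0,0,3,0]]]'>/dev/null;  python3 tip.py 588 -95 185
```

```text
t 13.05 tip [588.1 -95.3 196. ] F [-0.1  0.5 -0.8] w 21.3 tilt [-0.0068 -0.0007] jaw 166.6 shift [-0.3  0.1  1. ]
t 13.68 tip [588.1 -95.3 193. ] F [-0.4 -0.5 -1.6] w 21.2 tilt [-0.0067 -0.0007] jaw 166.6 shift [-0.3  0.2 -2. ]
t 14.3 tip [588.1 -95.3 189.9] F [ 0.8  0.1 -0.8] w 21.3 tilt [-0.0067 -0.0007] jaw 166.6 shift [-0.3  0.1  4.9]
```

```bash
for i in 1 2 ; do python3 tip.py 588 -95 185; done; python3 -m jog '[[[0,0,0.4,0],[0,0,0.8,0],[0,0,1.2,0],[0,0,1.6,0],[0,0,2,0]]]'>/dev/null;  python3 tip.py 588 -95 185; python3 -m jog '[[[0,0,0.4,0],[0,0,0.8,0],[0,0,1.2,0],[0,0,1.6,0],[0,0,2,0]]]'>/dev/null;  python3 tip.py 588 -95 185
```

```text
t 14.3 tip [588.1 -95.3 189.9] F [ 0.8  0.1 -0.8] w 21.3 tilt [-0.0067 -0.0007] jaw 166.6 shift [-0.3  0.1  4.9]
t 14.3 tip [588.1 -95.3 189.9] F [ 0.8  0.1 -0.8] w 21.3 tilt [-0.0067 -0.0007] jaw 166.6 shift [-0.3  0.1  4.9]
t 14.93 tip [588.  -95.3 187.9] F [-0.7 -0.7 -1.5] w 21.5 tilt [-0.0067 -0.0007] jaw 166.6 shift [-0.3  0.1  2.9]
t 15.55 tip [588.4 -95.4 186.3] F [ 0.1 -0.3  2.3] w 21.4 tilt [-0.0057 -0.0009] jaw 166.6 shift [-0.3  0.5  1.3]
```

```bash
for i in 1; do python3 -m jog '[[[0,0,0.6,0],[0,0,1.2,0],[0,0,1.8,0],[0,0,2.4,0],[0,0,3,0]]]'>/dev/null;  python3 tip.py 588 -95 177; done;  python3 -m jog '[[[0,0,0.6,0],[0,0,1.2,0],[0,0,1.8,0],[0,0,2.4,0],[0,0,3,0]]]'>/dev/null;  python3 tip.py 588 -95 177
```

```text
t 16.18 tip [588.5 -95.5 183.5] F [-0.3  0.3  3.5] w 21.3 tilt [-0.0051 -0.0011] jaw 166.6 shift [-0.4  0.6  6.5]
t 16.8 tip [588.7 -95.5 180.8] F [ 0.5 -0.4  4.9] w 21.3 tilt [-0.0046 -0.0012] jaw 166.6 shift [-0.4  0.8  3.8]
```

```bash
python3 -m jog '[[[0,0,0.6,0],[0,0,1.2,0],[0,0,1.8,0],[0,0,2.4,0],[0,0,2.6,0]]]'>/dev/null;  python3 tip.py 588 -95 177;  python3 -m jog '[[[0,0,0.5,0],[0,0,1,0],[0,0,1.5,0],[0,0,2,0],[0,0,2,0]]]'>/dev/null;  python3 tip.py 588 -95 176.6
```

```text
t 17.43 tip [589.3 -95.7 178.9] F [-0.8  0.3  6.6] w 21.6 tilt [-0.0031 -0.0016] jaw 166.6 shift [-0.4  1.4  1.9]
t 18.05 tip [590.  -95.8 177.9] F [-1.4 -0.5  7.4] w 21.0 tilt [-0.001 -0.002] jaw 166.6 shift [-0.3  2.1  1.3]
```

```bash
python3 -m jog '[[[0,0.5,0.5,0],[0,1,1,0],[0,1.5,1.5,0],[0,2,2,0],[0,2,2,0]]]'>/dev/null;  python3 tip.py 588 -95 176.6; python3 -c "
import numpy as np
H=np.array([632,102.]);
for k in range(0,56,4):
    a=np.radians(-105.2-k); u=np.array([np.cos(a),np.sin(a)]);n=np.array([-u[1],u[0]]); print(k,(H+202*u+5*n).round(1))"
```

```text
t 18.68 tip [589.2 -95.6 177.2] F [-0.2 -0.1  7.5] w 21.6 tilt [ 0.0023 -0.0027] jaw 166.6 shift [-0.3  1.3  0.6]
0 [583.9 -94.2]
4 [570.3 -90.4]
8 [557.  -85.6]
12 [544.1 -79.9]
16 [531.6 -73.4]
20 [519.6 -65.9]
24 [508.2 -57.7]
28 [497.4 -48.7]
32 [487.2 -38.9]
36 [477.7 -28.5]
40 [469.  -17.4]
44 [461.1  -5.7]
48 [454.    6.5]
52 [447.7  19.1]
```

```bash
python3 tip.py 584 -94.5 176.7; python3 -m jog '[[[0,1,0.4,0],[0,2,0.6,0],[0,3,0.8,0],[0,4,0.8,0],[0,5,0.8,0]]]'>/dev/null;  python3 tip.py 580 -93 176.6
```

```text
t 18.68 tip [589.2 -95.6 177.2] F [-0.2 -0.1  7.5] w 21.6 tilt [ 0.0023 -0.0027] jaw 166.6 shift [0.1 5.3 0.5]
t 19.3 tip [585.6 -94.8 177.7] F [ 0.2 -0.3  6.9] w 21.4 tilt [ 0.0056 -0.0033] jaw 166.6 shift [-0.4  5.8  1.1]
```

```bash
python3 -m jog '[[[0,0,1,0],[0,0.5,2,0],[0,1,2.5,0],[0,2,2.5,0],[0,3,2.5,0]]]'>/dev/null;  python3 tip.py 580 -93 176.6
```

```text
t 19.93 tip [584.  -94.4 176.6] F [ 0.4 -0.8  7.1] w 21.2 tilt [ 0.0093 -0.0042] jaw 166.7 shift [-0.5  4.2 -0. ]
```

```bash
python3 tip.py 572 -91 176.3;  python3 -m jog '[[[-0.5,2,1,0],[-0.8,4,1.2,0],[-1,7,1.2,0],[-1.2,10,1.2,0],[-1.2,13,1.2,0]]]'>/dev/null;  python3 tip.py 560 -87 176.3
```

```text
t 19.93 tip [584.  -94.4 176.6] F [ 0.4 -0.8  7.1] w 21.2 tilt [ 0.0093 -0.0042] jaw 166.7 shift [-0.6 12.5  0.2]
t 20.55 tip [572.8 -90.9 176.8] F [ 0.  -0.4  8.8] w 21.4 tilt [ 0.0128 -0.0054] jaw 166.7 shift [-0.8 13.4  0.3]
```

```bash
python3 -m jog '[[[-0.5,4,0.8,0],[-0.8,8,0.8,0],[-1.2,13,0.8,0],[-1.8,18,0.8,0],[-2.5,23,0.8,0]]]'>/dev/null;  python3 tip.py 531.6 -73.4 176.3; python3 - <<'E'
from bench import arm
import cv2,numpy as np
for n in("wrist","scene"):
    im,d=arm.get_image(n); cv2.imwrite(f"pics/{n}6.png",im)
E
```

```text
t 21.18 tip [552.4 -83.4 177.2] F [ 1.1 -0.3  7.7] w 21.5 tilt [ 0.0168 -0.0061] jaw 166.7 shift [-4.9 22.6  0.5]
```

View pics/wrist6.png

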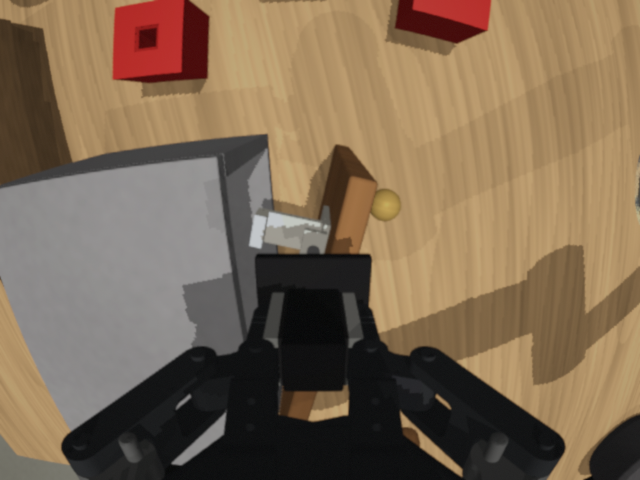

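View pics/scene6.png

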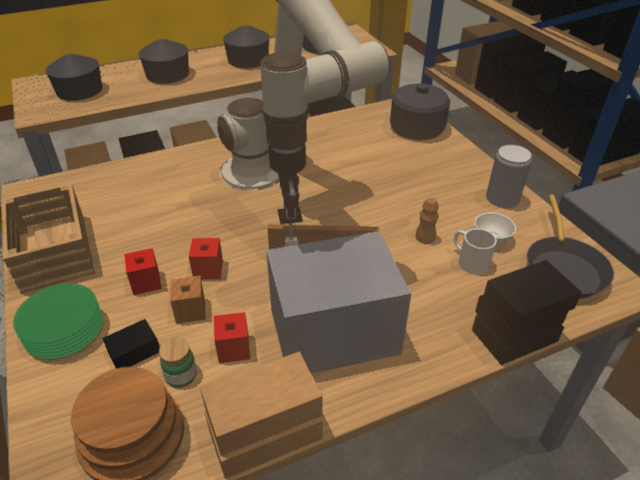

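```bash
python3 tip.py 514 -62 177; python3 -m jog '[[[-1.5,8,0.4,0],[-3,16,0.6,0],[-5.3,24,0.6,0],[-8.2,33,0.6,0],[-12,42,0.6,0]]]'>/dev/null;  python3 tip.py 487.2 -38.9 177;python3 tip.py 469 -17.4 177
```

```text
t 21.27 tip [551.8 -83.1 177.1] F [ 0.  -0.1  7.4] w 21.1 tilt [ 0.0159 -0.0056] jaw 166.7 shift [-11.9  41.7  -0.6]
t 21.9 tip [514.9 -62.  177.1] F [-0.6  0.2  6.7] w 21.3 tilt [ 0.0195 -0.0063] jaw 166.7 shift [-16.1  32.3  -0.6]
t 21.9 tip [514.9 -62.  177.1] F [-0.6  0.2  6.7] w 21.3 tilt [ 0.0195 -0.0063] jaw 166.7 shift [-32.9  54.9  -1. ]
```

```bash
python3 -m jog '[[[-4,9,0.4,0],[-8,18,0.6,0],[-12,26,0.6,0],[-17,34,0.6,0],[-22,41,0.6,0]]]'>/dev/null;  python3 tip.py 469 -17.4 177;python3 tip.py 454 6.5 177
```

```text
t 22.52 tip [481.2 -31.2 176.9] F [ 0.5 -0.5  6.9] w 21.1 tilt [ 0.0228 -0.0067] jaw 166.8 shift [-10.6  15.   -0.5]
t 22.52 tip [481.2 -31.2 176.9] F [ 0.5 -0.5  6.9] w 21.1 tilt [ 0.0228 -0.0067] jaw 166.8 shift [-30.4  35.1  -1. ]
```

```bash
python3 -m jog '[[[-5,8,0.3,0],[-11,15.5,0.4,0],[-17,22.5,0.4,0],[-23.5,29,0.4,0],[-30,35,0.4,0]]]'>/dev/null;  python3 tip.py 454 6.5 177; python3 - <<'E'
from bench import arm
import cv2,numpy as np
for n in("wrist","top"):
    p=arm.camera_params(n); im,d=arm.get_image(n); cv2.imwrite(f"pics/{n}7.png",im);np.savez(f"{n}7.npz",im=im,d=d,K=p["mtx"],R=p["R"],t=p["t"])
E
```

```text
t 23.15 tip [455.2   6.3 176.9] F [ 0.9 -0.3  6.7] w 21.4 tilt [ 0.0262 -0.0068] jaw 166.8 shift [ 0.1  1.2 -0.1]
```

View pics/wrist7.png

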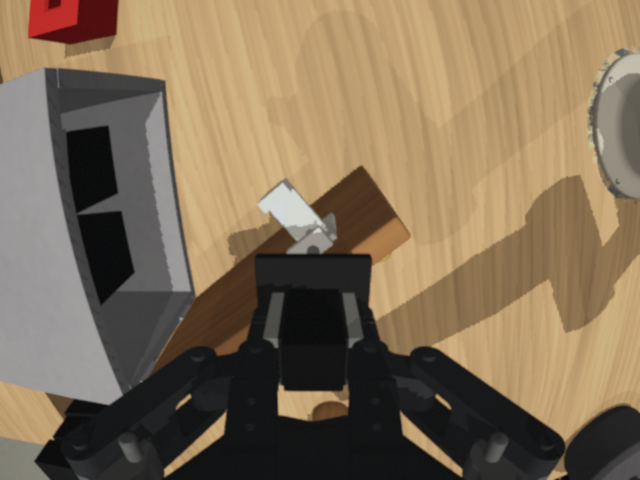

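View pics/top7.png

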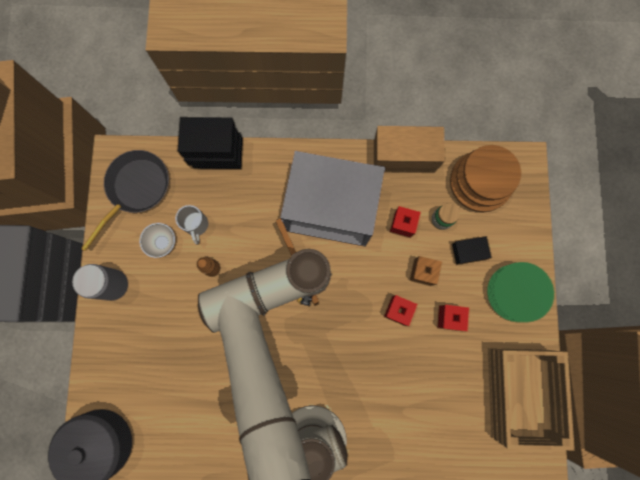

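```bash
python3 -m jog '[[[0,-0.5,-4,0],[0,-0.5,-9,0],[0,-0.5,-20,0],[0,-0.5,-35,0],[0,-0.5,-45,0]]]'>/dev/null;  python3 tip.py 508 -336 220; python3 go.py 508 -336 474 -13.2; python3 - <<'E'
from bench import arm
import cv2,numpy as np
for n in("wrist",):
    p=arm.camera_params(n); im,d=arm.get_image(n); cv2.imwrite(f"pics/{n}8.png",im);np.savez(f"{n}8.npz",im=im,d=d,K=p["mtx"],R=p["R"],t=p["t"])
E
```

```text
t 23.88 tip [453.7   6.9 221.7] F [ 0.7  0.5 -1.6] w 21.2 tilt [ 0.0245 -0.006 ] jaw 166.8 shift [ 321.4 -131.1    5.1]
t 23.88 pos [447.7   8.4 466.6] F [ 0.7  0.5 -1.6] w 21.2 j [ 0.39  0.03 -0.3   0.02 -1.22 -0.62] jawyaw 166.8 z [ 0.0245 -0.006  -0.9997]
shift [ 321.5 -137.5   -3.9]
spin 0.0
```

View pics/wrist8.png

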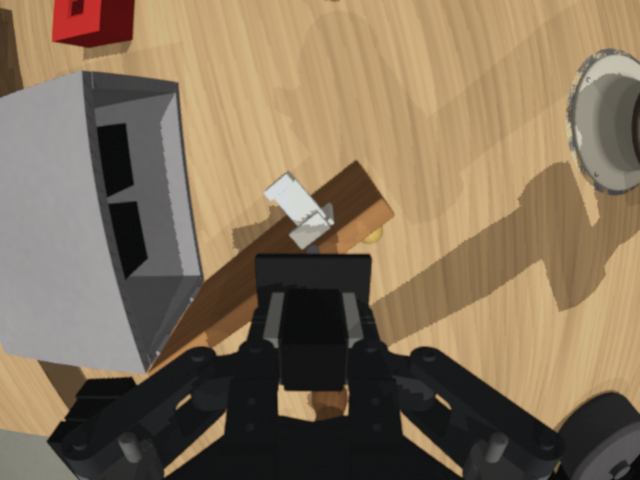

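```bash
python3 -m jog '[[[45,-19,0,0],[100,-41,0,0],[158,-64,0,0],[215,-88,0,0],[270,-111,0,0]]]'>/dev/null; python3 -m jog '[[[35,-14,0,0],[50,-20,0,0],[50,-20,0,0],[50,-20,0,0],[50,-20,0,0]]]'>/dev/null; python3 -m jog '[[[0,0,0,0],[0,0,0,0],[0,0,0,0],[0,0,0,0],[0,0,0,0]]]'>/dev/null;python3 tip.py 508 -336.2 220;python3 - <<'E'
from bench import arm
import cv2,numpy as np
from h import *
for n in("wrist","top"):
    p=arm.camera_params(n); im,d=arm.get_image(n); cv2.imwrite(f"pics/{n}9.png",im);np.savez(f"{n}9.npz",im=im,d=d,K=p["mtx"],R=p["R"],t=p["t"])
w=W("wrist3.npz");print("hole from wrist3",w.plane(315.5,197.9,80))
E
```

```text
t 25.8 tip [ 509.  -335.1  226.1] F [-0.5 -1.  -1.4] w 21.4 tilt [ 0.0266 -0.0047] jaw 166.9 shift [1.3 0.9 6.1]
hole from wrist3 [ 507.4800007  -333.64834604   80.        ]
```

View pics/wrist9.png

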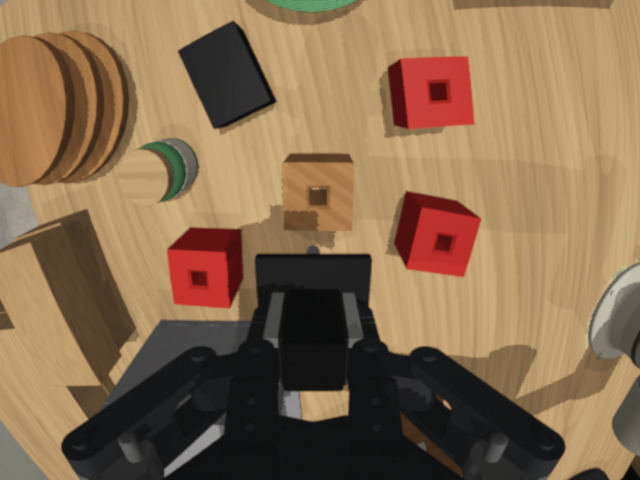

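View pics/top9.png

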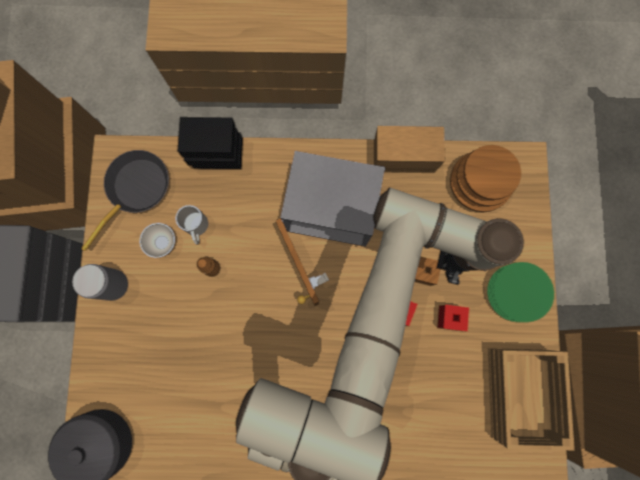

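```bash
python3 - <<'E'
from h import *
w=W("wrist9.npz")
cv2.imwrite("pics/w9c.png",cv2.resize(w.im[145:265,270:370],None,fx=6,fy=5,interpolation=cv2.INTER_CUBIC))
C=w.cloud();z=C[...,2];U=np.arange(640)[None];V_=np.arange(480)[:,None]
k=(U>272)&(U<362)&(V_>145)&(V_<233)&(z>74)&(z<90)
v,u=np.nonzero(k);P=np.array([w.plane(a,b,80)[:2] for a,b in zip(u,v)],np.float32);print(np.median(z[k]),cv2.minAreaRect(P))
E
```

```text
80.27589859312992 ((507.4989929199219, -334.1971740722656), (71.1186294555664, 70.2353286743164), 77.03968811035156)
```

View pics/w9c.png

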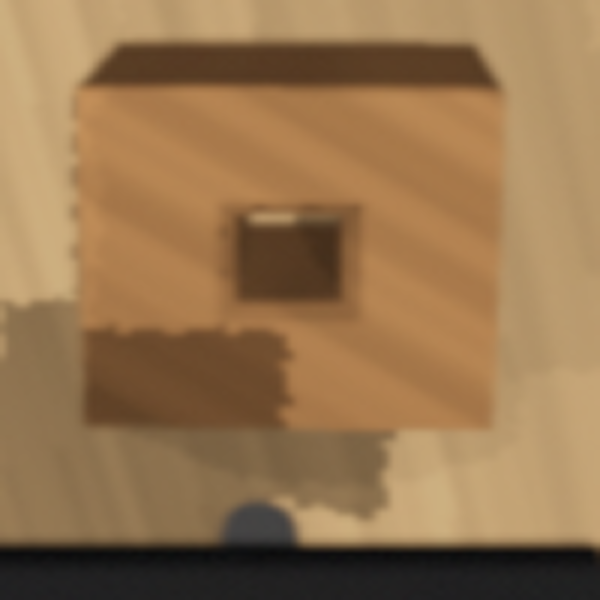

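```bash
python3 tip.py 508.5 -335 90; python3 -m jog '[[[0,0.8,25,0],[0,2,55,0],[0,3,85,0],[0,3.6,115,0],[0,4,134,0]]]'>/dev/null;python3 -m jog '[[[0,0,0,0],[0,0,0,0],[0,0,0,0],[0,0,0,0],[0,0,0,0]]]'>/dev/null;python3 tip.py 508.5 -335 78
```

```text
t 25.9 tip [ 509.  -335.1  226.1] F [ 0.3  0.1 -1.2] w 21.4 tilt [ 0.0267 -0.0048] jaw 166.9 shift [  0.2   4.2 136.1]
t 27.15 tip [ 508.1 -334.7   90.8] F [ 0.1  0.2 -1.6] w 21.3 tilt [ 0.0254 -0.0042] jaw 166.9 shift [ 0.3 -0.1 12.8]
```

```bash
python3 -m jog '[[[0.2,0,4,0],[0.2,0,8,0],[0.3,0,12,0],[0.3,0,16,0],[0.3,0,20,0]]]'>/dev/null;python3 tip.py 508.5 -335 30; python3 - <<'E'
from bench import arm
import cv2
im,d=arm.get_image("scene"); cv2.imwrite("pics/scene10.png",cv2.resize(im[190:330,110:250],None,fx=4,fy=4,interpolation=cv2.INTER_CUBIC))
E
```

```text
t 27.77 tip [ 508.5 -335.    70.4] F [ 0.1  0.7 -1.5] w 21.4 tilt [ 0.0253 -0.0041] jaw 166.9 shift [ 0.1  1.1 40.4]
```

View pics/scene10.png

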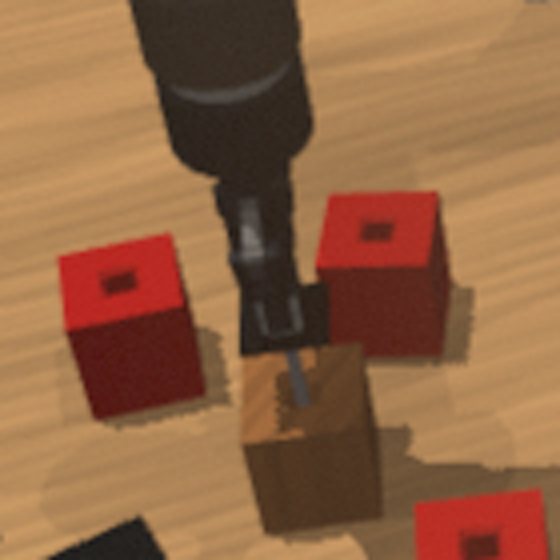

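The rod is in the hole (crop (300,400)), no side load. Continuing down.

```bash
python3 -m jog '[[[0,0.2,9,0],[0,0.5,18,0],[0,0.8,27,0],[0,1.1,36,0],[0,1.3,45,0]]]'>/dev/null;python3 tip.py 508.5 -335 18;python3 -m jog '[[[0,0,1.5,0],[0,0.1,3,0],[0,0.1,4.5,0],[0,0.2,6,0],[0,0.2,7.5,0]]]'>/dev/null;python3 tip.py 508.5 -335 15
```

```text
t 28.45 tip [ 507.9 -334.7   24.1] F [-0.5 -0.7 -2.5] w 21.2 tilt [ 0.0241 -0.0035] jaw 166.9 shift [ 0.2 -0.5  6.1]
t 29.07 tip [ 508.  -334.7   16.7] F [-0.2 -0.3 -0.5] w 21.7 tilt [ 0.0244 -0.0036] jaw 166.9 shift [ 0.2 -0.5  1.7]
```

```bash
python3 -m jog '[[[0,0,0.4,0],[0,0,0.8,0],[0,0,1.2,0],[0,0,1.6,0],[0,0,2,0]]]'>/dev/null;python3 tip.py 508.5 -335 15;python3 -m jog '[[[0,0,0.4,0],[0,0,0.8,0],[0,0,1,0],[0,0,1,0],[0,0,1,0]]]'>/dev/null;python3 tip.py 508.5 -335 15
```

```text
t 29.7 tip [ 508.1 -334.8   15.6] F [-2.4  2.7  6.7] w 21.6 tilt [ 0.0246 -0.004 ] jaw 166.9 shift [ 0.1 -0.4  0.6]
t 30.32 tip [ 508.2 -334.8   15.6] F [-2.9  2.9  6.7] w 21.2 tilt [ 0.0246 -0.0043] jaw 166.9 shift [ 0.2 -0.4  0.6]
```

```bash
python3 -m jog '[[[0,0,-0.5,0],[0,0,-0.5,0],[0,0,-0.5,0],[0,0,-0.5,0],[0,0,-0.5,0]]]' 45;python3 -m jog '[[[0,0,-3,0],[0,0,-10,0],[0,0,-25,0],[0,0,-45,0],[0,0,-70,0]]]';python3 -m jog '[[[0,0,-25,0],[0,0,-50,0],[0,0,-75,0],[0,0,-75,0],[0,0,-75,0]]]';python3 - <<'E'
from bench import arm
import cv2,numpy as np
for n in("wrist","top","scene"):
    p=arm.camera_params(n); im,d=arm.get_image(n); cv2.imwrite(f"pics/{n}11.png",im);np.savez(f"{n}11.npz",im=im,d=d,K=p["mtx"],R=p["R"],t=p["t"])
from h import *
w=W("wrist11.npz")
C=w.cloud(); z=C[...,2]; U=np.arange(640)[None];Wv=np.arange(480)[:,None]
dark=w.im.max(-1)<55; k0=(U>230)&(U<400)&(Wv>130)&(Wv<290)
for nm,k,h in(("handle",k0&dark&(z>122)&(z<140),128),("flange",k0&dark&(z>80)&(z<100),86)):
    v,u=np.nonzero(k);P=np.array([w.plane(a,b,h)[:2] for a,b in zip(u,v)],np.float32);print(nm,len(u),np.median(z[k]),np.percentile(z[k],[5,95]),cv2.minAreaRect(P))
    A=np.c_[C[k][:,:2]-C[k][:,:2].mean(0),np.ones(k.sum())];print("slope",np.linalg.lstsq(A,z[k],rcond=None)[0].round(3))
k=k0&~dark&(z>74)&(z<90);A=np.c_[C[k][:,:2]-C[k][:,:2].mean(0),np.ones(k.sum())];print("block",np.linalg.lstsq(A,z[k],rcond=None)[0].round(3))
E
```

```text
clock: 30.95
position: [502.1, -333.7, 260.8]
ee_rot: [-0.622, 0.783, -0.009, 0.008]
contact_force: [0.5, 0.4, 0.3]
gripper_width: 45.1
clock: 31.58
position: [500.3, -333.4, 332.3]
ee_rot: [-0.622, 0.783, -0.009, 0.008]
contact_force: [-0.2, -0.7, 0.4]
gripper_width: 45.1
clock: 32.2
position: [498.1, -332.9, 407.2]
ee_rot: [-0.622, 0.783, -0.009, 0.008]
contact_force: [-0.4, 0.7, -0.3]
gripper_width: 44.6
handle 975 128.24048431872194 [125.91923096 129.31547037] ((506.06689453125, -335.2815856933594), (23.149581909179688, 22.086423873901367), 77.22908782958984)
slope [1.50000e-02 5.70000e-02 1.28037e+02]
flange 2252 86.38753920922795 [85.15073228 87.912827  ] ((506.4114685058594, -334.0954895019531), (49.48158264160156, 48.64365768432617), 77.11376953125)
slope [-4.0000e-03 -5.0000e-03  8.6643e+01]
block [-4.0000e-03  8.0000e-03  8.0545e+01]
```

View pics/wrist11.png

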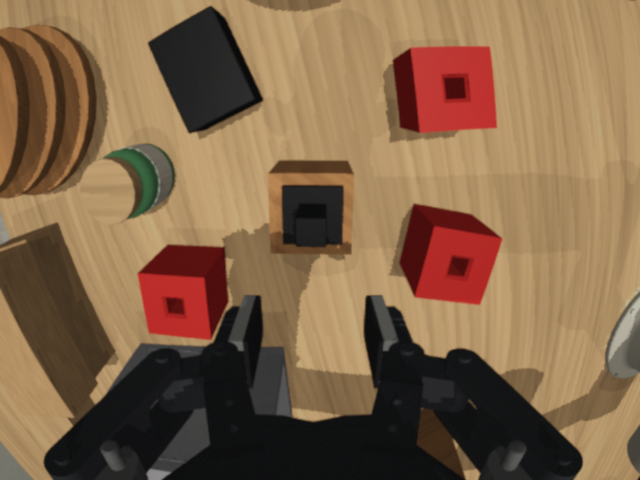

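View pics/scene11.png

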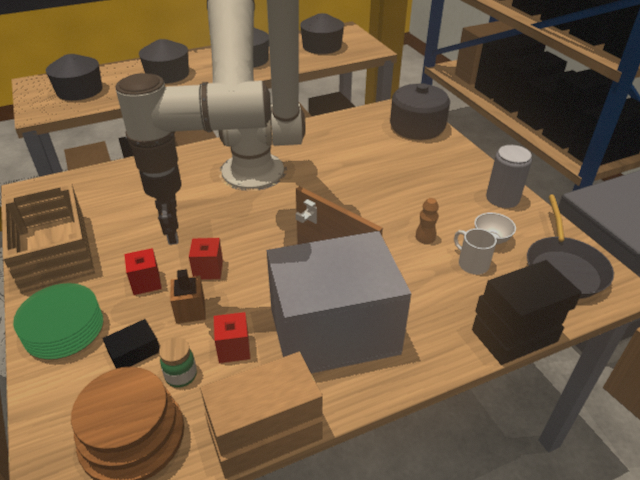

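Key is flat and home (flange 86.4, handle 128.2 mm, the same as at the start). One last check of the door angle and the goods.

```bash
python3 - <<'E'
from h import *
T=V("top9.npz");T0=V("top0.npz");S0=V("scene0.npz");S1=V("scene11.npz")
C=T.cloud();hsv=cv2.cvtColor(T.im,cv2.COLOR_BGR2HSV);U=np.arange(640)[None];Wv=np.arange(480)[:,None]
k=(U>270)&(U<330)&(Wv>215)&(Wv<310)&(hsv[...,1]>90)&(abs(C[...,2]-198)<7)
v,u=np.nonzero(k);P=np.array([T.plane(a,b,200)[:2] for a,b in zip(u,v)],np.float32);r=cv2.minAreaRect(P);print(len(u),r,cv2.boxPoints(r).round(0).tolist())
d=P-P.mean(0);e=np.linalg.svd(d)[2][0];e*=-np.sign(e[0]);a=np.degrees(np.arctan2(e[1],e[0]));print("door dir",a,"reading",np.radians((-105.2-a)%360))
df=cv2.absdiff(S0.im,S1.im).max(-1); 
for nm,b in(("mill",(412,192,442,246)),("bowl/mug",(452,208,520,276)),("black cartons",(472,262,582,360)),("jar",(158,340,200,388)),("blk carton",(102,320,160,366))):
    q=df[b[1]:b[3],b[0]:b[2]];print(nm,(q>40).mean().round(3))
E
```

```text
522 ((512.0039672851562, 50.630210876464844), (253.6975555419922, 15.897814750671387), 26.104297637939453) [[395.0, 2.0], [402.0, -12.0], [629.0, 99.0], [622.0, 114.0]]
door dir -154.05135 reading 0.85261685
mill 0.0
bowl/mug 0.0
black cartons 0.0
jar 0.0
blk carton 0.0
```

```bash
python3 -c "
from bench import arm
print(arm.read_state()['contact_force'],arm.job_done())"
```

```text
the job is handed in; nothing more can be done
[ 0.20005533 -0.34662768  0.16796668] None
```

I did the job in the order you asked and handed it in at about 32 s of the 72 s allowed.

**What I did:**
- I took the key out of the brown block and lowered its rod into the gap behind the door.
- The pad was about 14 mm below the cupboard's top. I pressed it in about 9 mm.
- The highest vertical force read at the end of any move during pressing and drawing was about 8.8 N, or about 10 N allowing for the key's weight. That is well under the 18 N limit.
- With the hook held down I drew the door open, lifted the key clear and stood it back in its block.

**Last checks:**
- **Door:** the top camera, after the key was lifted out, gives a reading of about 0.85. That is about 54 degrees ajar, against the 0.70 needed.
- **Key:** flange top at 86.4 mm and handle top at 128.2 mm, the same as at the start, with the flange flat.
- **Goods:** the scene pictures from before and after show no change at the mill, bowl, mug, jar or cartons.
- **Robot:** it stands clear and the contact force is about zero.

**What disagreed:**
- The top and wrist cameras differed by about 3 mm on the key's position and 5 mm along the door. I went by the wrist camera, which matched where the arm touched the key.
- The tool had tilted about 1.5 degrees by the end of the pull. The flange touched the block slightly on one edge before I let go, then settled flat.

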